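Change the menu board and hold the next one up for writing

TASK

Take the menu board off the easel and stand it upright, same edge down and centred, in the empty middle slot of the wooden rack, and let go of it. Then draw the taller, narrower board up out of the rack and hold it for me to write on: black face upward, leaned back about half-way between upright and flat, its top edge level and its middle at least 20 cm above the counter. Finish still holding it there with nothing else touching it, and leave the wide board and the other things on the counter where they are.

Things in the scene. Friction and masses are not known exactly. Their poses are not given: they have to be found in the camera images.
- old_mid (a point): Centre of the board that starts on the easel: a light-wood plate 10 mm thick, 130 mm wide, 140 mm tall, black writing panel on its front; about 0.1-0.2 kg. Axes: x = normal out of the black front, y along its width, z up the board (foot edge to top edge). At the start it leans back 15 degrees from upright, its top towards the robot's side, front facing away from the robot; the top 60 mm stand free of the easel.
- tall_mid (a point): Centre of the taller, narrower board, which stands upright in one of the two end slots of the rack: same make, 10 mm thick, 110 mm wide, 160 mm tall, about 0.1-0.2 kg. Axes: x = normal out of the black front (facing away from the robot at the start), y along its width, z up the board. This is the one to hold up at the end.
- wide_mid (a point): Centre of the low wide board in the other end slot of the rack: 10 mm thick, 150 mm wide, 115 mm tall; axes as for the others. Stays in its slot.
- free_slot (a point): Middle of the floor of the rack's empty centre slot, 10 mm above the counter. The rack is fixed, of brown wood, 186 mm (x) by 130 mm (y), 45 mm high, with three straight slots along its y: each 15 mm wide and 35 mm deep between two 8 mm ribs; the end slots lie 65 mm to either side along x. Axes: x across the slots, y along the slot, z up.
- rack: The rack; its origin is the centre of its underside, axes as for free_slot.
- easel: The fixed dark steel easel, 90 mm wide along its y: origin on the counter, z up, x pointing to the side the board faces; the board's foot rests with its centre 40 mm along x and 16 mm above the counter. Its back rest reaches 80 mm up the board behind it, and a 12 mm high lip stands before the foot, so the board is drawn out along its own slope.
- sauce: Bystander: yellow sauce bottle, 56 mm across, 170 mm high; origin at the centre of its underside.
- bowl: Bystander: steel bowl, 120 mm across, 55 mm high; origin at the centre of its underside.
- water: Bystander: clear water bottle, 62 mm across, 190 mm high; origin at the centre of its underside.
Things that resemble listed ones, but are neither listed nor needed, are in the scene too. Several things have the shape of the easel; the one meant has the colours described above. What is shaped like the part that bears tall_mid but orange or red is not meant.

How it is judged:
On the way, in this order (a step that is already met when the one before it is completed fails the run):
1. the board from the easel stands upright in the middle slot of the rack, let go (x of old_mid in the frame of free_slot between -0.012 and 0.012 m and y of old_mid in the frame of free_slot between -0.035 and 0.035 m and z of old_mid in the frame of free_slot between 0.062 and 0.078 m and angle between old_mid's own z axis and vertical below 0.25 rad and contact force between old and the fingers below 0.05 N), for 0.2 s.
2. the tall board is lifted clear of the rack (height (world z) of tall_mid above 0.14 m and contact force between tall and rack below 0.05 N), for 0.1 s.
At the end, for the whole second after the job is handed in: Easel board at rest, untouched, in the middle slot: 12 mm across, 35 mm along, within 14 deg of upright, fully down (8 mm). Tall board still, held by the fingers alone, middle over 20 cm up, black face up, leaned back 45 deg (+-17), top edge level within 15 deg. Others within 3 cm of start (all of step 1 and linear speed of old below 0.02 m/s and height (world z) of tall_mid above 0.2 m and angle between tall_mid's own x axis and vertical between 0.49 and 1.08 rad and angle between tall_mid's own z axis and vertical below 1.2 rad and angle between tall_mid's own y axis and vertical between 1.31 and 1.83 rad and contact force between tall and the fingers above 0.5 N and contact force between tall and rack below 0.1 N and contact force between tall and easel below 0.1 N and contact force between tall and old below 0.1 N and contact force between tall and wide below 0.1 N and contact force between tall and sauce below 0.1 N and contact force between tall and bowl below 0.1 N and contact force between tall and water below 0.1 N and linear speed of tall below 0.03 m/s and angular speed of tall below 0.2 rad/s and distance of each of wide_mid, sauce, bowl, water from where it was at the start of the episode below 0.03 m); the arm keeps its last pose, push and grip.
It fails at once if the wide board is pulled out or knocked over (distance of wide_mid from where it was at the start of the episode above 0.03 m).
It fails at once if a bottle or the bowl is disturbed (distance of any of sauce, bowl, water from where it was at the start of the episode above 0.03 m).
It also fails if it takes over 64 s, if anything falls off the work surface, if the arm or the gripper's body presses on something with over 40 N, if the wrist force passes 120 N, or if a joint passes its speed limit or range.

ROBOT

A 6-joint arm with a two-finger parallel gripper is mounted at the origin on the work surface. World frame = base frame: x ahead of the robot, y to its left, z up, the work surface at z = 0. Lengths are in m, angles in rad, forces in N, time in s.
With the tool pointing down it reaches from about 0.325 to 0.9 m from the base axis. Payload 6.1 kg.
Tool frame: the origin (TCP) lies midway between the tips of the shut fingers; the grasp point (between the pads) lies 19 mm behind it; x points along the fingers, y is the direction in which the jaws open and shut, and the axes are right-handed (so a half turn about x gives the same grasp; the last joint's range is limited). The gripper opens to 85 mm and grips with 20 to 120 N. Pads are 22 mm wide; open, the fingers measure 114 mm over their backs; the gripper's body (76 mm by 85 mm) begins 54 mm behind the grasp point. The pads swing forward as they close: fully open they stand 13 mm farther back than shut.
Start: joints at [1.128, 0.22, 1.526, -0, 1.395, -0.126], TCP at [0.195, 0.594, 0.231] pointing down, gripper open.
Joint ranges: [-2.98, 2.98], [-0.91, 2.08], [0.09, 2.57], [-1.24, 4.39], [0.2, 2.65], [-2.68, 2.68]. Speed limits (rad/s): [2.57, 2.57, 3.01, 3.14, 3.14, 3.14].

INTERFACE

Orientations are given as [roll, pitch, yaw] about the fixed x, y, z axes, in that order (R = Rz(yaw) Ry(pitch) Rx(roll)).
In Python, from plant import movep, move_l, set_joints, gripper_to, hold, inverse_kinematics, observe, get_image, get_calibration, Unreachable, job_done gives the robot as it stands. Calls block until the motion is done:
- movep(position, orientation): joint-space move of the TCP to a pose.
- move_l(position, feed=0.15, rotation=None, max_force=None): straight line of the TCP; rotation=None keeps the orientation; feed is the mean speed in m/s. With max_force (N) it stops when the force on the tool has changed by that much, and returns True; else False.
- set_joints(angles): joint-space move.
- gripper_to(opening, f_grip=None): finger opening in m; f_grip is the grip in N (None keeps the last); returns when the fingers have stopped.
- hold(seconds).
- inverse_kinematics(position, orientation): joint angles nearest the present ones, or None.
- observe(): the state.
- get_image(name): name is "scene" or "top" or "wrist"; returns (picture, depth): 400x640x3 uint8, red, green, blue; 400x640 float32, m along the optical axis (not along the pixel's ray), 0 where there is no reading.
- get_calibration(name): a dict with "intrinsics" (3x3 intrinsics, pixels), "dist_coeffs" ([k1, k2, p1, p2, k3] as OpenCV has them; the pictures are not rectified), "world_from_camera" (4x4, takes a point from camera to world coordinates). Camera axes: x right, y down, z forward; pixel columns grow to the right and rows downward; lengths in m; the calibration is good to about 2 mm. A picture is of the moment at which its call begins: read the wrist's pose just before it. get_calibration takes no time and is no camera call; for the wrist camera it gives the pose at the moment of the call.
A pose or a line that the arm cannot do raises Unreachable and nothing moves.
- job_done(): hands the job in, once; it reports no verdict.
The state is a dict: "time_s": time; "q": joint angles; "joint_velocities": joint speeds; "joint_torque": joint torques, N m; "eef_pos": TCP position; "tcp_rot": TCP orientation; "ft_force": force on the tool from outside, world axes, zero at the start; "torque": the same for the moment, N m; "opening": finger opening in m.
Only numpy, scipy, OpenCV 4.12 (cv2) and the standard library are available. Lean on these libraries where they do the work, as an engineer would, in place of code of your own. Each camera call takes 0.05 s, during which the arm holds its last target.

## Working session

There is one attempt and no reset: what is moved stays moved. The work goes in short steps, each a Python script; the robot and the scene stay as the last script left them, time stands still between calls to the robot, and variables do not carry over. Pictures are saved under pics/ and viewed, and the job is handed in when it is done.

```bash
ls; mkdir -p pics; cat > h.py <<'E'
import numpy as np,cv2
from plant import *
def save(a,n): cv2.imwrite('pics/'+n,cv2.cvtColor(a,cv2.COLOR_RGB2BGR))
E
python3 - <<'E'
from h import *
for n in ['scene','top','wrist']:
    c=get_calibration(n); p,d=get_image(n); save(p,n+'0.png'); np.savez('pics/%s0.npz'%n,p=p,d=d,**{k:np.array(v) for k,v in c.items()})
    print(n,np.round(c['intrinsics'],1).tolist(),c['dist_coeffs'],np.round(c['world_from_camera'],3).tolist())
print(observe())
E
```

```text
pics
scene [[470.4, 0.0, 318.7], [0.0, 470.4, 199.7], [0.0, 0.0, 1.0]] [-0.13631865  0.          0.          0.          0.        ] [[0.518, 0.713, -0.471, 1.147], [0.855, -0.443, 0.27, -0.325], [-0.016, -0.543, -0.839, 1.056], [0.0, 0.0, 0.0, 1.0]]
top [[367.2, 0.0, 315.2], [0.0, 367.2, 202.5], [0.0, 0.0, 1.0]] [-0.05912713  0.          0.          0.          0.        ] [[-0.013, -0.996, 0.086, 0.52], [-1.0, 0.013, -0.003, -0.004], [0.002, -0.086, -0.996, 0.994], [0.0, 0.0, 0.0, 1.0]]
wrist [[323.7, 0.0, 317.5], [0.0, 323.7, 193.7], [0.0, 0.0, 1.0]] [-0.003502  0.        0.        0.        0.      ] [[0.31, 0.908, 0.28, 0.123], [0.951, -0.295, -0.096, 0.616], [-0.004, 0.296, -0.955, 0.372], [0.0, 0.0, 0.0, 1.0]]
{'time_s': 0.15, 'q': array([ 1.12785011e+00,  2.21068984e-01,  1.52738110e+00, -1.02484944e-05,
        1.39470537e+00, -1.26105120e-01]), 'joint_velocities': array([ 0.00120805, -0.00289247, -0.00404487, -0.00059486, -0.00019341,
       -0.00011359]), 'joint_torque': array([ 9.06502446e-04, -4.97481215e+01, -3.89905465e+01, -2.76479859e-04,
        7.05754632e-03, -3.37848098e-05]), 'eef_pos': array([0.19452981, 0.59344614, 0.23041832]), 'tcp_rot': array([-1.69044697,  1.56923349, -2.00728626]), 'ft_force': array([ 0.04373129,  0.41910925, -0.03336266]), 'torque': array([ 0.01360057, -0.04778104,  0.01459739]), 'opening': 0.08535131276678676}
```

View pics/scene0.png

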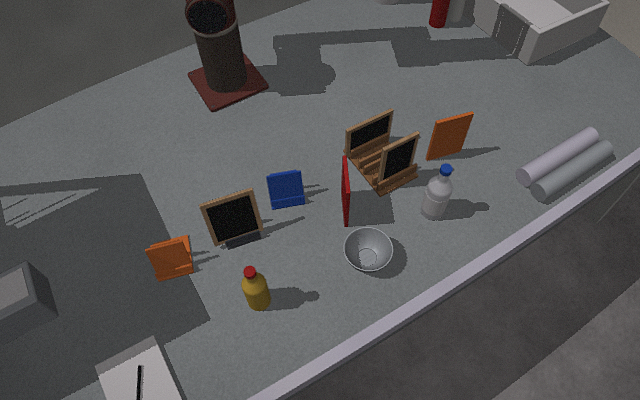

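View pics/top0.png

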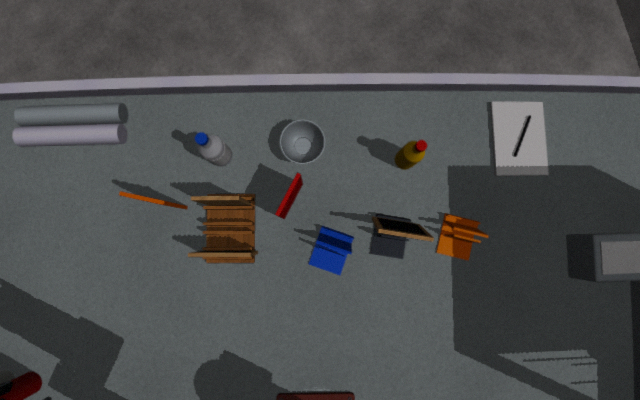

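View pics/wrist0.png

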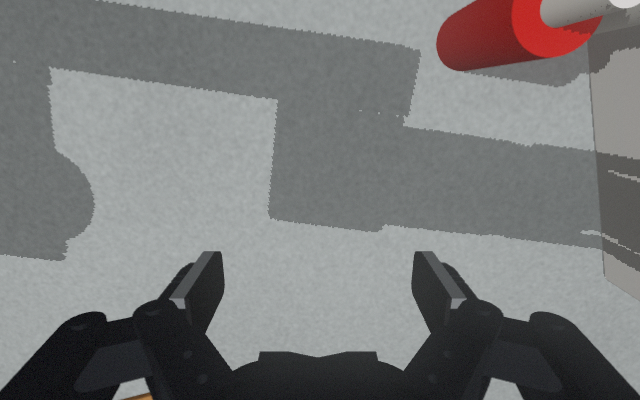

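Scene shows: the black-panel board on its dark easel at about (232,217), the rack at (380,155) with two boards, the bowl (368,250), water (437,193) and sauce (257,288). There are also coloured decoys. Next I'll build point clouds.

```bash
cat >> h.py <<'E'
def cloud(p,d,K,dist,T):
    v,u=np.mgrid[0:400,0:640]
    n=cv2.undistortPoints(np.stack([u,v],-1).reshape(-1,1,2).astype(np.float64),np.array(K),np.array(dist)).reshape(400,640,2)
    P=np.concatenate([n*d[...,None],d[...,None]],-1)
    W=P@T[:3,:3].T+T[:3,3]; W[d<=0]=np.nan
    return W
def load(n):
    z=np.load('pics/%s.npz'%n); return z['p'],cloud(z['p'],z['d'],z['intrinsics'],z['dist_coeffs'],z['world_from_camera'])
E
python3 - <<'E'
from h import *
ims=[]
for n,(r0,r1,c0,c1) in {'top0':(110,290,100,500),'scene0':(90,330,130,500)}.items():
    p,W=load(n)
    c=cv2.resize(p[r0:r1,c0:c1],None,fx=2,fy=2,interpolation=cv2.INTER_CUBIC); save(cv2.convertScaleAbs(c,alpha=1.5),n+'c.png')
# height map rasters
img=np.zeros((600,800,3),np.uint8)
# x from .2..0.8 up, y from .5...-.5 ; 1mm/px *0.8
for n in ['scene0','top0']:
    p,W=load(n); w=W.reshape(-1,3); q=p.reshape(-1,3)
    m=np.isfinite(w[:,0])&(w[:,2]>0.006)&(w[:,2]<.3); w=w[m];q=q[m]
    u=((0.45-w[:,1])*800).astype(int); v=((0.85-w[:,0])*800).astype(int)
    k=(u>=1)&(u<799)&(v>=1)&(v<599)
    for a,b,z in zip(u[k],v[k],w[k,2]):
        img[b:b+2,a:a+2]=cv2.applyColorMap(np.uint8([[min(255,z*1200)]]),cv2.COLORMAP_JET)[0,0][::-1]
save(img,'hm.png')
E
```

```text
(no output)
```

View pics/hm.png

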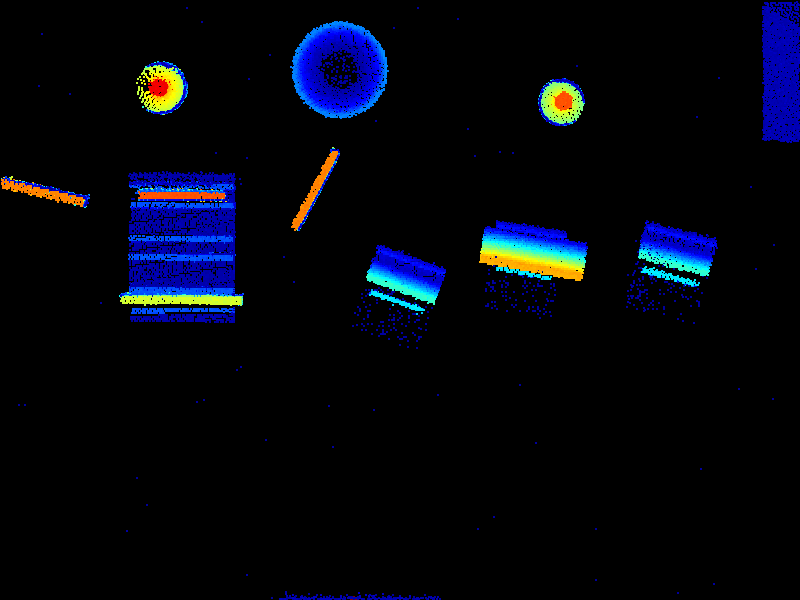

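View pics/top0c.png

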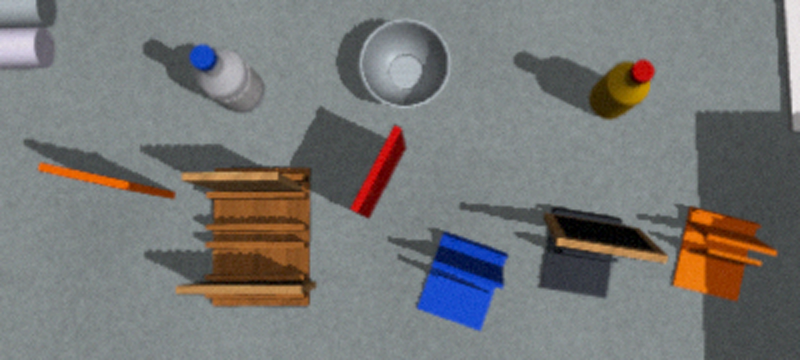

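View pics/scene0c.png

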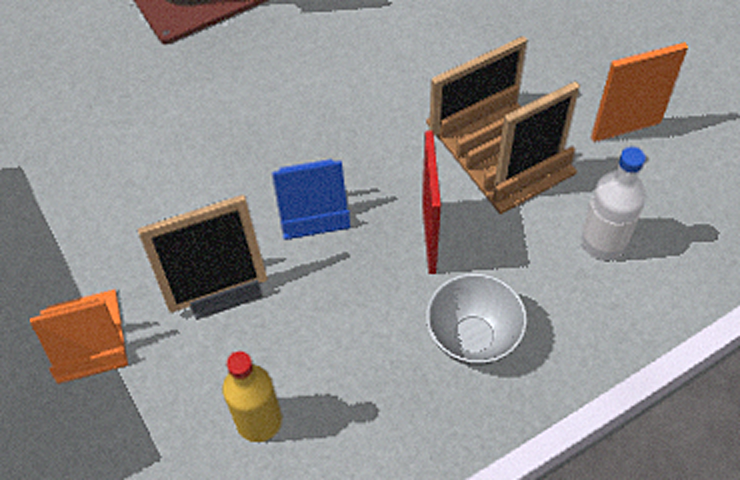

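The height map makes identification clear. The tall board (high, narrow) is in the far slot at x≈0.60, and the wide board in the near slot at x≈0.47. The easel board is at about (0.53,-0.22), yawed a few degrees. Fitting these precisely next.

```bash
python3 - <<'E'
from h import *
for n in ['top0','scene0']:
    p,W=load(n); w=W.reshape(-1,3); rgb=p.reshape(-1,3).astype(int)
    ok=np.isfinite(w[:,0]); 
    def sel(x0,x1,y0,y1,z0,z1): return ok&(w[:,0]>x0)&(w[:,0]<x1)&(w[:,1]>y0)&(w[:,1]<y1)&(w[:,2]>z0)&(w[:,2]<z1)
    print(n,'table z',np.median(w[sel(.3,.44,-.2,.3,-.02,.02),2]))
    rk=w[sel(.42,.66,.12,.33,.033,.053)]
    h,e=np.histogram(rk[:,0],bins=np.arange(.44,.65,.004)); print('rack rows',[(round(a,3),b) for a,b in zip(e,h) if b>15])
    # ribs of centre slot
    for lo,hi in [(.518,.536),(.545,.563),(.585,.605),(.46,.48)]:
        r=rk[(rk[:,0]>lo)&(rk[:,0]<hi)&(rk[:,2]>.04)]
        if len(r)>30: print('rib',lo,np.polyfit(r[:,1],r[:,0],1)[0],r.mean(0),np.percentile(r[:,0],[2,98]),np.percentile(r[:,1],[1,99]),len(r))
    r=w[sel(.44,.65,.15,.31,.006,.018)]; print('base',np.percentile(r[:,:2],[1,50,99],axis=0).tolist())
    for nm,s in dict(tall=sel(.58,.63,.12,.33,.06,.2),wide=sel(.45,.50,.12,.33,.06,.2)).items():
        r=w[s]; t=r[r[:,2]>np.percentile(r[:,2],99.)-.006]
        print(nm,len(r),'ztop',np.percentile(r[:,2],[50,99]),'y',np.percentile(r[:,1],[1,99]),'x top',np.percentile(t[:,0],[2,50,98]),'slope',np.polyfit(r[:,1],r[:,0],1)[0],np.polyfit(r[:,2],r[:,0],1))
    r=w[sel(.48,.6,-.31,-.13,.06,.2)]; 
    t=r[r[:,2]>.13]
    c=r.mean(0); u,s,vt=np.linalg.svd(r-c); print('easelboard',len(r),c,'n',vt[2],s, 'ztop',np.percentile(r[:,2],99.5))
    # front face by dark
    f=rgb[ok&sel(.48,.6,-.31,-.13,.05,.2)].sum(1)
    s2=sel(.48,.6,-.31,-.13,.03,.2)&(rgb.sum(1)<70); d=w[s2]; 
    if len(d)>50:
        c=d.mean(0);u,s,vt=np.linalg.svd(d-c); print(' dark',len(d),c,vt[2],s)
    print(' top edge y',np.percentile(t[:,1],[1,99]))
E
```

```text
top0 table z -0.000819902466431599
rack rows [(np.float64(0.456), np.int64(16)), (np.float64(0.46), np.int64(61)), (np.float64(0.464), np.int64(40)), (np.float64(0.48), np.int64(22)), (np.float64(0.484), np.int64(99)), (np.float64(0.488), np.int64(52)), (np.float64(0.524), np.int64(56)), (np.float64(0.528), np.int64(96)), (np.float64(0.548), np.int64(81)), (np.float64(0.552), np.int64(71)), (np.float64(0.588), np.int64(50)), (np.float64(0.592), np.int64(71)), (np.float64(0.596), np.int64(29)), (np.float64(0.6), np.int64(19)), (np.float64(0.616), np.int64(20))]
rib 0.518 0.01134007212091604 [0.52857674 0.22277368 0.04407188] [0.52536704 0.5318132 ] [0.15788018 0.2884021 ] 151
rib 0.545 0.01058672670523319 [0.55183466 0.22211865 0.04425966] [0.54860754 0.55513003] [0.1580358 0.2871899] 151
rib 0.585 -0.004073841647918116 [0.59424421 0.21823427 0.04470826] [0.5900819  0.60048219] [0.15780756 0.28581047] 168
rib 0.46 -0.002731236596607513 [0.46325256 0.22034618 0.04406211] [0.461237   0.46603493] [0.14865219 0.28418435] 101
base [[0.4489310465814894, 0.1580903182175302], [0.5374456871960
[... 1645 characters left out ...]
7285413, 0.1956122930622468], [0.6345385752268531, 0.2872250128041848]]
tall 999 ztop [0.12487595 0.1714606 ] y [0.16815435 0.27551089] x top [0.60165324 0.60755436 0.61283344] slope 0.029117825539509055 [-0.01735387  0.61223405]
wide 852 ztop [0.09980756 0.12652446] y [0.14880695 0.29813643] x top [0.47068973 0.47807604 0.48392695] slope 0.024620273748185317 [-0.03936799  0.48418431]
easelboard 1774 [ 0.53120435 -0.21626869  0.11065973] n [ 0.94558201 -0.16539369  0.28021346] [1.57368807 1.23389678 0.08997051] ztop 0.1540377613350262
 dark 1360 [ 0.53836057 -0.21704758  0.08629376] [ 0.95173508 -0.16324717  0.25990516] [1.20128074 1.11139487 0.05954418]
 top edge y [-0.27659955 -0.15172917]
```

```bash
cat >> h.py <<'E'
from scipy.spatial.transform import Rotation as R
def rpy(xa,ya):
    xa=np.array(xa,float);xa/=np.linalg.norm(xa);ya=np.array(ya,float);ya-=xa*(ya@xa);ya/=np.linalg.norm(ya)
    return R.from_matrix(np.stack([xa,ya,np.cross(xa,ya)],1)).as_euler('xyz')
def bax(yaw,tilt): # board axes nx, z
    Q=(R.from_euler('z',yaw)*R.from_euler('y',-tilt)).as_matrix(); return Q[:,0],Q[:,1],Q[:,2]
E
python3 - <<'E'
from h import *
n,y,z=bax(-.17,np.deg2rad(15)); c=np.array([.5330,-.2162,.0840]); top=c+.07*z
print(n,z,top)
for s in (1,-1):
    o=rpy(-z,s*n)
    for nm,p,oo in [('easel pre',top+.08*z,o),('easel',top-.044*z,o),
      ('slot',[.5407,.2228,.106],rpy([0,0,-1],[s,0,0])),('slotup',[.5407,.2228,.30],rpy([0,0,-1],[s,0,0])),('tall',[.6055,.2215,.126],rpy([0,0,-1],[s,0,0])),
      ('final',[.55,.22,.3],rpy([1,0,-1],[s,0,s]))]:
        print(s,nm,np.round(p,3),inverse_kinematics(p,oo))
E
```

```text
[ 0.95200178 -0.1634176   0.25881905] [-0.25508811  0.04378761  0.96592583] [ 0.51514383 -0.21313487  0.15161481]
1 easel pre [ 0.495 -0.21   0.229] [-0.61853362 -0.19193468  1.96950817  0.12441202  1.13010953 -0.48842835]
1 easel [ 0.526 -0.215  0.109] [-0.58935463  0.02714506  2.0053808   0.13787993  0.87374993 -0.495455  ]
1 slot [0.541 0.223 0.106] [ 2.56046307e-01  2.46212120e-01  1.74293678e+00 -4.44089210e-16
  1.15244375e+00  2.56046307e-01]
1 slotup [0.541 0.223 0.3  ] [ 2.56046307e-01  8.81889493e-02  1.54638441e+00 -4.44089210e-16
  1.50701930e+00  2.56046307e-01]
1 tall [0.606 0.222 0.126] [ 2.28479227e-01  3.55857552e-01  1.56490696e+00 -4.44089210e-16
  1.22082814e+00  2.28479227e-01]
1 final [0.55 0.22 0.3 ] [ 0.40478997 -0.37825826  2.14399372 -0.45596935  0.68467786  0.65723467]
-1 easel pre [ 0.495 -0.21   0.229] [-0.61853362 -0.19193468  1.96950817  0.12441202  1.13010953  2.6531643 ]
-1 easel [ 0.526 -0.215  0.109] [-0.58935463  0.02714506  2.0053808   0.13787993  0.87374993  2.64613765]
-1 slot [0.541 0.223 0.106] None
-1 slotup [0.541 0.223 0.3  ] None
-1 tall [0.606 0.222 0.126] None
-1 final [0.55 0.22 0.3 ] [ 0.40478997 -0.37825826  2.14399372 -0.45596935  0.68467786 -2.48435798]<sys>:0: UserWarning: Gimbal lock detected. Setting third angle to zero since it is not possible to uniquely determine all angles.
```

```bash
python3 - <<'E' 2>/dev/null
from h import *
n,y,z=bax(-.17,np.deg2rad(15)); c=np.array([.5330,-.2162,.0840]); top=c+.07*z
o=rpy(-z,n)
movep([.54,.22,.32],rpy([0,0,-1],[1,0,0]))
movep(top+.06*z,o); gripper_to(.05)
for k in ['wrist','top']:
    p,d=get_image(k); save(p,k+'1.png')
print(observe()['time_s'],observe()['eef_pos'],top+.06*z)
E
```

```text
4.2 [ 0.49988043 -0.21043062  0.20957157] [ 0.49983855 -0.21050761  0.20957036]
```

View pics/wrist1.png

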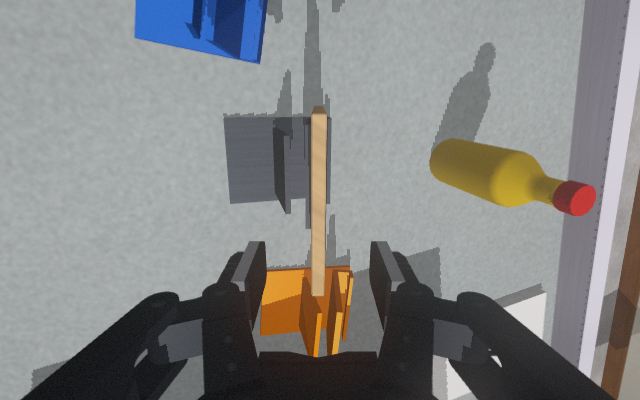

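The wrist view shows the board's top edge vertical at col ~318, midway between the fingers (265 and 370). I'll go down and grip.

```bash
python3 - <<'E' 2>/dev/null
from h import *
n,y,z=bax(-.17,np.deg2rad(15)); c=np.array([.5330,-.2162,.0840]); top=c+.07*z
o=rpy(-z,n)
print(move_l(top-.042*z,feed=.08,max_force=10)); print(observe()['eef_pos'],top-.042*z)
gripper_to(.0,f_grip=50); s=observe(); print(s['opening'],s['ft_force'])
print(move_l(top+.13*z,feed=.1)); s=observe(); print(s['opening'],s['ft_force'],s['time_s'])
p,d=get_image('wrist'); save(p,'wrist2.png'); 
p,d=get_image('scene'); save(p,'scene2.png')
E
```

```text
False
[ 0.5262426  -0.21524385  0.11178665] [ 0.52585753 -0.21497395  0.11104592]
0.009649434228492007 [0.15172666 0.77386122 2.13910951]
False
0.009597922193076307 [ 0.24167964  0.124628   -1.9243437 ] 7.9333
```

View pics/wrist2.png

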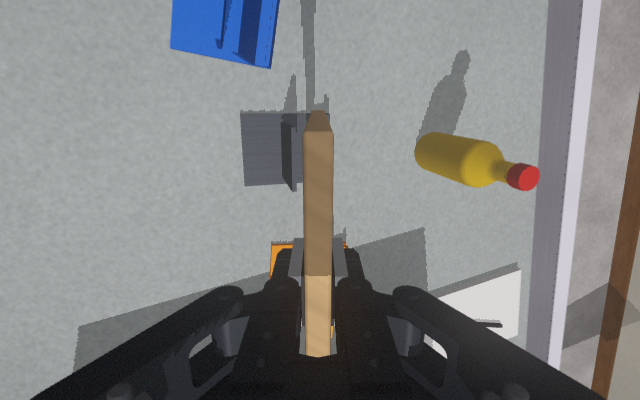

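View pics/scene2.png

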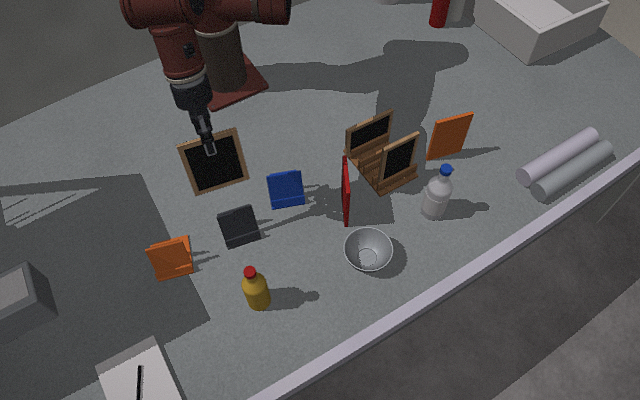

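```bash
python3 - <<'E' 2>/dev/null
from h import *
o=rpy([0,0,-1],[1,-.008,0])
movep([.45,-.15,.34],rpy([0,0,-1],[1,-.17,0]))
movep([.5405,.2228,.34],o)
move_l([.5405,.2228,.29],feed=.1); hold(.3)
s=observe(); print(s['time_s'],s['eef_pos'],s['opening'])
for n in ['top','scene','wrist']:
    c=get_calibration(n); p,d=get_image(n); save(p,n+'3.png'); np.savez('pics/%s3.npz'%n,p=p,d=d,**{k:np.array(v) for k,v in c.items()})
    W=cloud(p,d,c['intrinsics'],np.array(c['dist_coeffs']),np.array(c['world_from_camera'])).reshape(-1,3)
    m=np.isfinite(W[:,0])&(abs(W[:,0]-.54)<.03)&(abs(W[:,1]-.2228)<.09)&(W[:,2]>.188)&(W[:,2]<.27)
    r=W[m]; print(n,len(r))
    if len(r)>30:
        print(r.min(0),np.percentile(r,[1,50,99],axis=0).tolist(),np.polyfit(r[:,1],r[:,0],1),np.polyfit(r[:,2],r[:,0],1))
E
```

```text
10.8583 [0.54075945 0.22292955 0.29068752] 0.009682112132236723
top 75
[0.53550241 0.15674382 0.19274427] [[0.5355069554751164, 0.1568512783878861, 0.19679566209816896], [0.5360183211698926, 0.15906295309686416, 0.21668198369078795], [0.5449651961351155, 0.23276800978708734, 0.2658197610385201]] [-0.07051441  0.55060256] [0.07379227 0.52165529]
scene 977
[0.53450678 0.15606956 0.18984196] [[0.5382742601680984, 0.1577065596084761, 0.19277191412405523], [0.5465924258836493, 0.21650651397268206, 0.23236000985473693], [0.5497698526231786, 0.2865705843909231, 0.26929013803301227]] [0.00969525 0.54433388] [-0.00890187  0.54850834]
wrist 115
[0.53712511 0.28564356 0.19293865] [[0.5371880345507295, 0.28571482885273236, 0.19621930225513576], [0.5418502740137986, 0.28613533521287093, 0.2417512275649519], [0.5461982810373398, 0.286278124859156, 0.26979262469512805]] [-4.14155308  1.72656487] [-0.00377658  0.54257563]
```

View pics/wrist3.png

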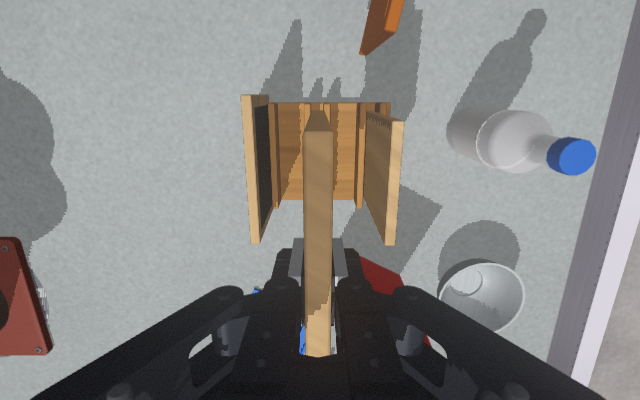

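View pics/scene3.png

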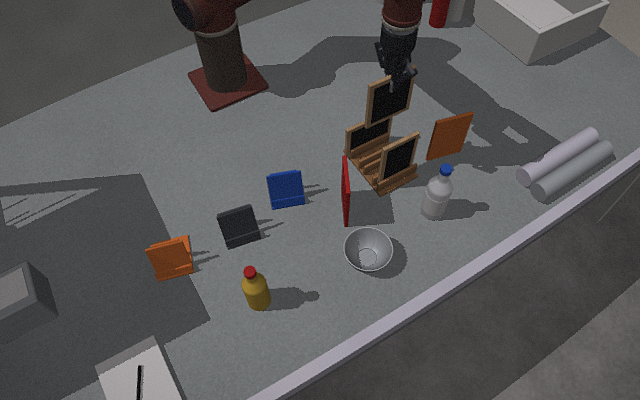

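Wrist view: the two centre ribs straddle the held board symmetrically (cols ~305/~333 around 318), and the scene fit puts the board within 1 mm of the slot centre. Inserting it now.

```bash
python3 - <<'E' 2>/dev/null
from h import *
x,y=.5404,.2228
print(move_l([x,y,.165],feed=.1,max_force=10))
print(move_l([x,y,.100],feed=.03,max_force=6)); s=observe(); print(s['eef_pos'],s['ft_force'],s['opening'],s['time_s'])
p,d=get_image('wrist'); save(p,'wrist4.png'); p,d=get_image('scene'); save(p[80:240,300:480].repeat(3,0).repeat(3,1),'scene4.png')
E
```

```text
False
True
[0.54063932 0.22260502 0.10891179] [ 0.33013242 -0.33712889  2.70867488] 0.009823383296288448 14.0583
```

View pics/scene4.png

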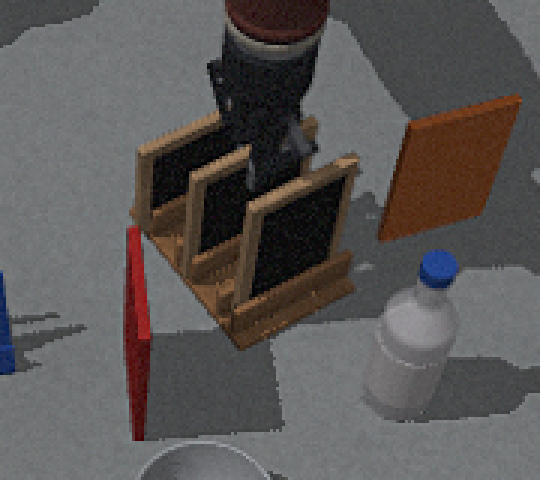

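```bash
python3 - <<'E' 2>/dev/null
from h import *
x,y=.5406,.2226
gripper_to(.035); print(observe()['opening'])
move_l([x,y,.27],feed=.12)
move_l([.6055,.2217,.27],feed=.12); hold(.2)
print(observe()['time_s'])
for n in ['top','scene','wrist']:
    c=get_calibration(n); p,d=get_image(n); save(p,n+'5.png')
    W=cloud(p,d,c['intrinsics'],np.array(c['dist_coeffs']),np.array(c['world_from_camera'])).reshape(-1,3)
    for nm,xc in [('old',.5404),('tall',.6055),('wide',.4755)]:
        m=np.isfinite(W[:,0])&(abs(W[:,0]-xc)<.025)&(abs(W[:,1]-.2228)<.09)&(W[:,2]>.06)&(W[:,2]<.19)
        r=W[m]; 
        if len(r)<30: continue
        zt=np.percentile(r[:,2],98); t=r[r[:,2]>zt-.004]
        print(n,nm,len(r),'zt',zt,'xtop',np.percentile(t[:,0],[3,50,97]),'y',np.percentile(r[:,1],[1,99]))
E
```

```text
0.03486843831327148
16.925
top old 296 zt 0.15207896662303602 xtop [0.5366154  0.54106825 0.54454907] y [0.15664653 0.28325949]
top tall 353 zt 0.1718376270996544 xtop [0.60064944 0.60499736 0.60954976] y [0.16702631 0.26392258]
top wide 330 zt 0.12674044751846977 xtop [0.47107119 0.47546908 0.47894002] y [0.14829701 0.28545402]
scene old 910 zt 0.15123201026207722 xtop [0.5370915  0.54365317 0.54876801] y [0.15745821 0.28523777]
scene tall 997 zt 0.1708951635118957 xtop [0.60171897 0.60764349 0.61209847] y [0.16800605 0.2752695 ]
scene wide 808 zt 0.12570926591143894 xtop [0.47287778 0.4775515  0.48320762] y [0.14917367 0.29756155]
wrist old 4106 zt 0.15005283207924908 xtop [0.53652672 0.54144932 0.54613453] y [0.15866505 0.28527094]
wrist tall 1839 zt 0.17024189876252685 xtop [0.60075107 0.60547116 0.61044438] y [0.16828054 0.27627695]
wrist wide 5316 zt 0.12506501832954195 xtop [0.4709849  0.47625493 0.48055146] y [0.14943125 0.2953023 ]
```

View pics/wrist5.png

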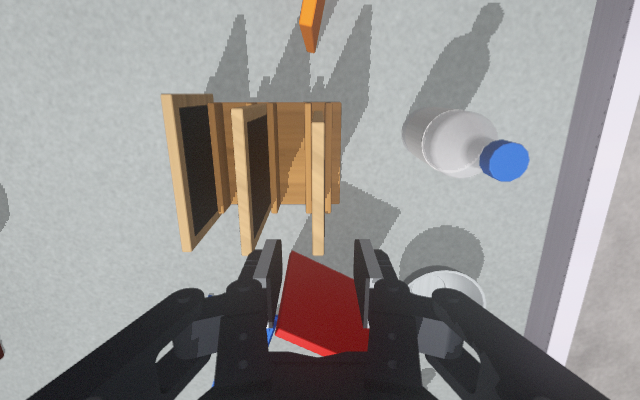

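View pics/scene5.png

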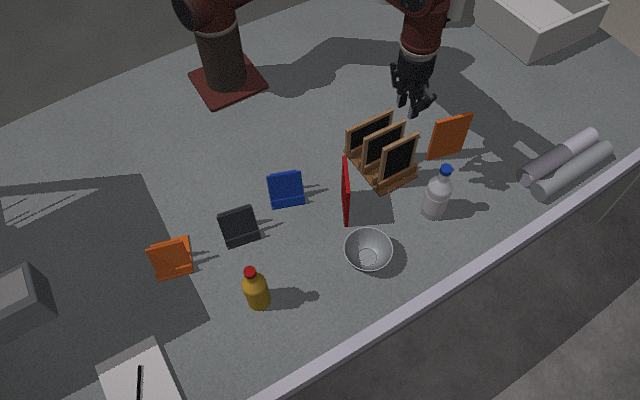

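The wrist and scene views show the old board standing free in the middle slot (top z 0.150, x within 1 mm). The tall board's edge at col 318 sits midway between the fingers (280/358). Now drawing the tall board.

```bash
python3 - <<'E' 2>/dev/null
from h import *
x,y=.6055,.2217
print(move_l([x,y,.127],feed=.08,max_force=10)); print(observe()['eef_pos'])
gripper_to(0,f_grip=60); s=observe(); print(s['opening'],s['ft_force'])
move_l([x,y,.20],feed=.05); move_l([x,y,.37],feed=.12); s=observe(); print(s['opening'],s['ft_force'],s['time_s'])
print(inverse_kinematics([.52,.21,.36],rpy([1,0,-1],[1,0,1])))
p,d=get_image('scene'); save(p,'scene6.png')
E
```

```text
False
[0.60586714 0.22180391 0.1276061 ]
0.00930128130571564 [0.11478192 0.43392205 2.85642071]
0.009242993886632956 [ 0.52559019 -0.40831819 -1.41139886] 22.5333
[ 0.41241555 -0.50991456  2.12066614 -0.39455874  0.82908904  0.57423311]
```

View pics/scene6.png

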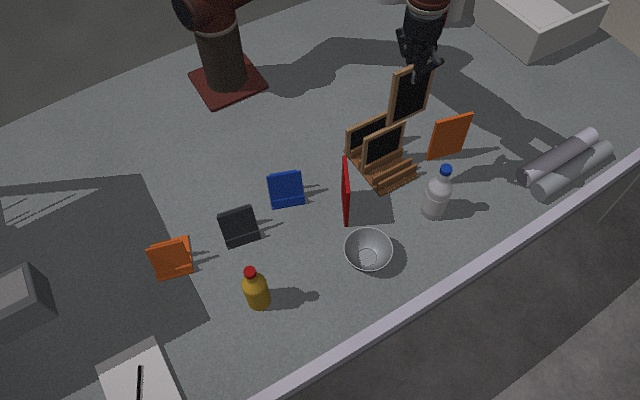

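The scene shows the tall board hanging from the gripper at about (410,95), the end slot empty, and the old board still in the middle slot. Next I'll tilt the tall board.

```bash
python3 - <<'E' 2>/dev/null
from h import *
movep([.52,.21,.36],rpy([1,0,-1],[1,0,1])); hold(.8)
s=observe(); print(s['time_s'],s['eef_pos'],s['opening'],s['joint_velocities'].round(4))
for n in ['top','scene']:
    c=get_calibration(n); p,d=get_image(n); save(p,n+'7.png')
    W=cloud(p,d,c['intrinsics'],np.array(c['dist_coeffs']),np.array(c['world_from_camera'])).reshape(-1,3); q=p.reshape(-1,3).astype(int)
    f=np.isfinite(W[:,0])
    m=f&(W[:,0]>.49)&(W[:,0]<.64)&(abs(W[:,1]-.215)<.09)&(W[:,2]>.26)&(W[:,2]<.36)
    # board front plane
    e=(W-np.array([.52,.21,.36]))@np.array([1,0,1])/2**.5
    m&=abs(e)<.02
    r=W[m]; cc=r.mean(0); u,sv,vt=np.linalg.svd(r-cc,full_matrices=False); print(n,'tall',len(r),cc,vt[2],'y',np.percentile(r[:,1],[1,99]),'z',np.percentile(r[:,2],[1,99]))
    for nm,xc in [('old',.5404),('wide',.4755)]:
        m=f&(abs(W[:,0]-xc)<.025)&(abs(W[:,1]-.2228)<.09)&(W[:,2]>.06)&(W[:,2]<.19); r=W[m]
        if len(r)<30: continue
        zt=np.percentile(r[:,2],98); t=r[r[:,2]>zt-.004]
        print(n,nm,len(r),'zt',zt,'xtop',np.percentile(t[:,0],[3,50,97]),'y',np.percentile(r[:,1],[1,99]))
E
```

```text
24.25 [0.51997828 0.21002359 0.36002672] 0.009322170350727361 [ 0.0007 -0.0013  0.0006 -0.0014 -0.0014  0.0004]
top tall 2409 [0.56388498 0.20922824 0.32277153] [-0.70561838  0.00621928 -0.70856476] y [0.15606784 0.2645196 ] z [0.28103341 0.35923696]
top old 131 zt 0.1519670350008873 xtop [0.53641016 0.53913636 0.54360626] y [0.15637279 0.21510631]
top wide 217 zt 0.12618249786303987 xtop [0.47095946 0.47376732 0.47846532] y [0.14814342 0.26018453]
scene tall 2272 [0.5662094  0.20860654 0.32049294] [ 0.70694667 -0.00620709  0.70723962] y [0.15666928 0.2658518 ] z [0.27973324 0.35922613]
scene old 989 zt 0.15067321372566056 xtop [0.53668942 0.5433505  0.548423  ] y [0.15772988 0.28463928]
scene wide 695 zt 0.12593390391229473 xtop [0.47164879 0.47753509 0.48312395] y [0.14895522 0.29493205]
```

View pics/scene7.png

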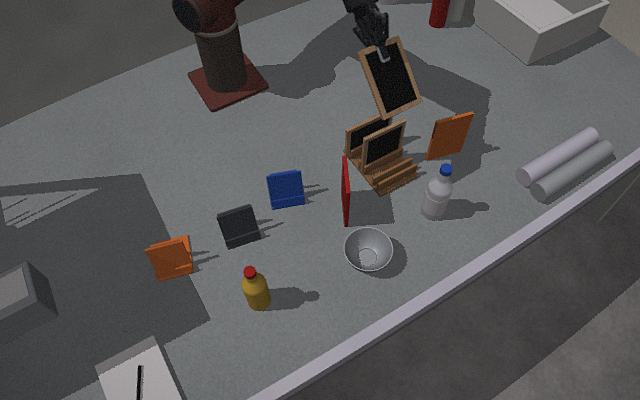

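View pics/top7.png

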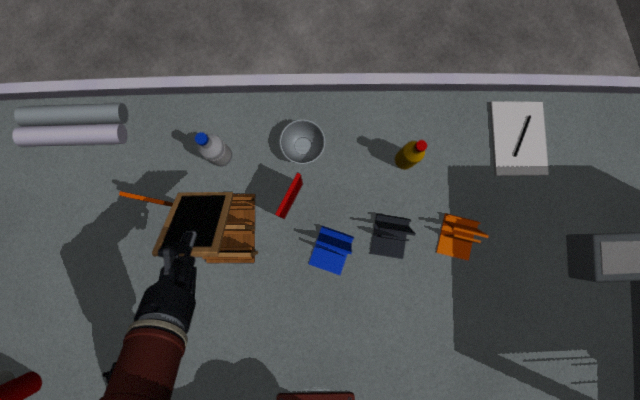

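Both views show the tall board held face-up at 45° with its centre at about z 0.33. The old board is in the middle slot, and the bystanders have not moved.

```bash
python3 -c "
from plant import *
print(job_done())"
```

```text
the job is handed in; nothing more can be done
None
```

The job is done and handed in at about 24 s of the 64 s allowed. No verdict was reported.

- **Easel board:** I drew it up its own slope and lowered it into the middle slot until it touched the slot floor, then let go. The cameras showed it standing free within about 1–2 mm of the slot centre in both directions. Its top edge is at 0.150 m, which is what a fully seated board should give.
- **Tall board:** I pulled it straight up out of the far slot and am still holding it at 60 N grip with nothing else touching it. The plane fit gave its black face tilted 45° upward and its top edge level to within about 0.5°. Its middle is about 0.33 m above the counter.
- **Other things:** The wide board measured within about 2 mm of where it started. In the last pictures the bottles and the bowl looked unmoved at the same pixel positions, but I did not re-measure them numerically.

No checks failed. The two fixed cameras differ by 1–4 mm in where they place the board edges, which is within the tolerances.

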